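Lock the sample carrier with its C-hook

TASK

Lock the sample carrier for the test run: take the C-shaped locking hook by its orange grip, swing its steel bar round through the brass eye on the front of the carrier, and go on until its tip pushes in the green spring button, which you hold pressed in firmly (about 10 N, never more than 13 N between hook and carrier) for about half a second. Then let go, leaving the hook standing on the bench with its bar still through the eye, its tip well clear on the far side, and leave everything else on the bench alone.

Things in the scene. Friction and masses are not known exactly. Their poses are not given: they have to be found in the camera images.
- hook: Locking hook, loose, about 240 g (varies), standing on the bench. Origin: centre of the underside of its dark foot (40 mm diameter, 6 mm thick), z up. On the foot stands an orange grip, 22 x 22 mm, faces square to x and y, from 6 to 66 mm height. A round steel bar, 8 mm thick, leaves the grip towards -y, level, 16 mm up, and curves counter-clockwise (seen from above) to its tip.
- hook_tip (a point): Centre of the round free end of the bar (its end surface lies 4 mm further on), hook x = +97, y = +17, z = 16 mm. Seen from hook_center the grip stands at 180 degrees, the bar passes -y at 270 and the tip lies at 380 = 20 degrees: a 200 degree arc.
- hook_center (a point): Centre of the bar's arc (centre line radius 50 mm), in the air at hook x = +50, y = 0, z = 16 mm. To thread the hook, turn it counter-clockwise (seen from above) about this point.
- carrier: Sample carrier, fixed: a cream block with white-capped amber vials, x = +27 to +117, y = -85 to +85 mm, 76 mm high. Origin: on the bench under the brass eye; x points from the eye into the block, z up. In front of the block lie a tongue under the eye (4 mm high, x -13 to +37, y -12 to +12) and a plate under the button (3 mm high, x -52 to +27, y +16 to +82).
- eye (a point): Centre of the brass eye: a closed upright ring, 16 mm clear opening, 6 mm thick wire, 16 mm above the bench; its hole runs along the carrier's y axis. The hook's tip enters from the -y side.
- turn_center (a point): 50 mm in front of the eye (carrier x = -50, y = 0), 16 mm above the bench. With hook_center here and the hook's foot on the bench, the bar runs through the middle of the eye. The hook's tip first comes in from the -y side and then turns counter-clockwise. The black button holder stays put under the forces allowed.
- button_near (a point): The nearest place where the face of the green button (14 mm diameter, 16 mm up, in a black holder 26 mm high) can be: on the circle of 50 mm radius about turn_center, 0.45 rad counter-clockwise from the eye, fixed on the carrier. The holder was set anywhere from here to 0.75 rad (37 mm) further along the circle; that is not reported: feel or see it. The button faces back along the circle.
- button (a joint): Spring 5 N per mm, then a hard stop. How far the green button is pushed in, m: 0 out, 0.0025 fully in. It springs back when released. The reading is noisy by about 0.5 mm.
- beaker: Empty glass beaker, 68 mm diameter, 90 mm high; origin under its centre. Bystander: leave it alone.
- oil_bottle: Amber oil sample bottle with black cap, 60 mm diameter, 130 mm high; origin under its centre. Bystander: leave it alone.
- jar: Sample jar with white cap, 56 mm diameter, 60 mm high; origin under its centre. Bystander: leave it alone.
- screwdriver: Screwdriver lying along its x axis, about 200 mm long. Bystander: leave it alone.
- straight_pin: Straight steel pin with an orange grip, 120 mm long, lying along its x axis; not the hook. Bystander: leave it alone.
- spare_eye: Spare brass eye on a round dark foot, 32 mm diameter, 33 mm high; not the carrier's eye. Bystander: leave it alone.
- dish: White shallow dish, 90 mm diameter, 20 mm high; origin under its centre. Bystander: leave it alone.
Not all that is in view belongs to the job. Leave any blue or red look-alike of the hook alone.

How it is judged (in metres and radians):
On the way, in this order (a step that is already met when the one before it is completed fails the run):
1. The hook's tip has come through the eye along its arc (tip centre at least 6 mm past the eye) (y of hook_tip in the frame of carrier above 0.006 m and horizontal distance between hook_center and turn_center below 0.01 m and z of hook_tip in the frame of carrier between 0.008 and 0.024 m), for 0.05 s.
2. The hook's tip presses the green button at least 1.4 mm in, for 0.3 s (value of joint button above 0.0014 m and contact force between hook and carrier above 4 N and y of hook_tip in the frame of carrier above 0.011 m and horizontal distance between hook_center and turn_center below 0.01 m and z of hook_tip in the frame of carrier between 0.008 and 0.024 m), for 0.3 s.
At the end, for the whole second after the job is handed in: The hook stands on the bench (tilt under 0.12 rad, foot within 6 mm of it), released and at rest, its bar through the eye: arc centre within 10 mm of turn_center horizontally, tip at 8 to 24 mm height and at least 11 mm past the eye along the carrier's y (y of hook_tip in the frame of carrier above 0.011 m and horizontal distance between hook_center and turn_center below 0.01 m and z of hook_tip in the frame of carrier between 0.008 and 0.024 m and angle between hook's own z axis and vertical below 0.12 rad and height (world z) of hook below 0.006 m and linear speed of hook below 0.01 m/s and angular speed of hook below 0.1 rad/s and contact force between hook and the fingers below 0.05 N); the robot touches nothing.
It fails at once if Hook and carrier press on each other with more than 13 N (contact force between hook and carrier above 13 N).
It fails at once if The robot pushes on the carrier or its button itself with more than 3 N (contact force between the fingers and carrier above 4 N or contact force between the arm and carrier above 3 N).
It fails at once if A bystander is shifted more than 20 mm (distance of any of beaker, oil_bottle, jar, screwdriver, straight_pin, spare_eye, dish from where it was at the start of the episode above 0.02 m).
It also fails if it takes over 72 s, if anything falls off the work surface, if the arm or the gripper's body presses on something with over 40 N, if the wrist force passes 120 N, or if a joint passes its speed limit or range.

ROBOT

A 7-joint arm with a two-finger parallel gripper is mounted at the origin on the work surface. World frame = base frame: x ahead of the robot, y to its left, z up, the work surface at z = 0. Lengths are in mm, angles in rad, forces in N, time in s.
With the tool pointing down it reaches from about 400 to 850 mm from the base axis. Payload 4.4 kg.
Tool frame: the origin (TCP) lies on the front face of the gripper's body, between the roots of the fingers; the fingertips stand 97 mm ahead of it and the grasp point (between the pads) lies bot.hold_point_z ahead of it (bot.hold_point_z is the distance from the TCP to the grasp point, in mm); z points along the fingers, y is the direction in which the jaws open and shut (so a half turn about z gives the same grasp; the last joint's range is limited). The gripper opens to 94 mm and grips with 3 to 60 N. Pads are 16 mm wide; open, the fingers measure 119 mm over their backs; the gripper's body (75 mm by 177 mm) begins 78 mm behind the grasp point.
Start: joints at [1.21, 0.628, 0.038, 1.517, -0.027, 0.996, -0.02], TCP at [188.881, -621.965, 302.678] pointing down, gripper open.
Joint ranges: [-3.06, 3.06], [-0.37, 2.12], [-1.25, 1.32], [0.18, 2.47], [-1.1, 4.24], [0.23, 1.98], [-2.94, 2.94]. Speed limits (rad/s): [2.57, 2.57, 3.14, 3.14, 3.14, 3.14, 3.14].

INTERFACE

Orientations are given as [roll, pitch, yaw] about the fixed x, y, z axes, in that order (R = Rz(yaw) Ry(pitch) Rx(roll)).
In Python, from rig import bot gives the robot as it stands.
- The arm moves only by the tool step_arm, never from a script. Its argument "series" is a list that holds one entry, the list of rows, each a list of 6 numbers: the shift along the tool's x, y, z in cm, then the turn, a rotation vector about the tool's x, y, z in rad. In form: [[[tx, ty, tz, ax, ay, az], ...]]. A call has exactly 10 rows; each row shifts and turns the commanded pose from where the row before left it, along the tool's axes as they then stand; what a row does not reach is not made up. A row lasts 1/8 s, in which the tool goes at most 62.5 mm and 10.7 degrees, less where a joint would pass 70% of its speed; a pose out of reach is approached as far as the arm can. A call is refused whole if a number of a shift passes 6.25 or a number of a turn 0.188, either way. A call with a gripper value outside its range is refused whole. "fingers" is the finger opening in cm, from 0 to 9.4, set as the call begins (left out, the last holds). The fingers move at their own pace and stop on an object; "force" is the grip in N (left out, the last holds). Time passes only in rows, so rows that do not move let the fingers close, or fill a call up. It gives the time, the measured TCP pose, the force and the opening at its end, in the units of the state.
- bot.sense(): the state, without advancing time (a new reading comes with each control period).
- bot.capture(name): name is "scene" or "top"; returns the picture (420x560x3 uint8, red, green, blue); there is no depth.
- bot.camera_info(name): a dict with "fovy" (degrees; the focal length in pixels is half the picture's height over the tangent of half this angle, whatever the lens; pixels are square), "cx", "cy" (the principal point, pixels), "origin" and "orientation" of the camera in the world. Camera axes: x right, y down, z forward; pixel columns grow to the right and rows downward; lengths in mm; the calibration is good to about 2 mm. A picture is of the moment at which its call begins. camera_info takes no time and is no camera call.
- bot.job_done(): hands the job in, once; it reports no verdict.
The state is a dict: "time_s": time; "qpos": joint angles; "qd": joint speeds; "effort": joint torques, N m; "tcp_pos": TCP position; "tool_rot": TCP orientation; "ft_force": force on the tool from outside, world axes, zero at the start; "wrist_torque": the same for the moment, N m; "opening": finger opening in mm.
Only numpy, scipy, OpenCV 4.12 (cv2) and the standard library are available. Lean on these libraries where they do the work, as an engineer would, in place of code of your own. Each camera call takes 0.05 s, during which the arm holds its last target.

## Working session

There is one attempt and no reset: what is moved stays moved. The work goes in short steps, Python scripts to look and compute and a tool call to move; the robot and the scene stay as the last step left them, time stands still between calls to the robot, and variables do not carry over. Pictures are saved under pics/ and viewed, and the job is handed in when it is done.

Besides the shell and the picture viewer there is one more tool, called after "Call:" as name(argument=value, ...) on one line, values as JSON. step_arm: Moves the arm, as the interface text tells. Its arguments: {"type":"object","properties":{"series":{"type":"array"},"fingers":{"type":"number"},"force":{"type":"number"}},"required":["series"]}

```bash
ls; mkdir -p pics; python3 - <<'E'
from rig import bot
import cv2
for n in ("scene","top"):
    im=bot.capture(n); cv2.imwrite(f"pics/{n}0.png",im[:,:,::-1]); print(n,bot.camera_info(n))
print(bot.sense(),bot.hold_point_z)
E
```

```text
pics
scene {'fovy': 44.43766236997001, 'cx': 284.2074378428226, 'cy': 208.60451059279146, 'origin': array([1111.84954851,  900.13584336, 1006.98342033]), 'orientation': array([-2.29726269, -0.01326762,  2.61632061])}
top {'fovy': 47.0784809629387, 'cx': 272.08457840651533, 'cy': 205.57651478085452, 'origin': array([ 428.77070179,  -23.37121798, 1162.58289749]), 'orientation': array([-3.03186508,  0.01842027, -1.54461054])}
{'time_s': 0.1, 'qpos': array([ 1.21016719,  0.62925589,  0.03846631,  1.51823867, -0.02699524,
        0.99630944, -0.01997646]), 'qd': array([ 0.000942  , -0.00298384,  0.00153758, -0.00172619, -0.00030234,
        0.00244383,  0.0015189 ]), 'effort': array([ 1.99131275e-03, -5.50790477e+01,  1.14737559e+00, -1.87114084e+01,
       -5.21020882e-02,  1.92531548e-02,  9.54207985e-05]), 'tcp_pos': array([ 188.76944726, -621.53988074,  301.85426037]), 'tool_rot': array([-3.13990019e+00,  3.32104947e-05,  2.94838515e-01]), 'ft_force': array([0.19179104, 0.14862511, 0.31097537]), 'wrist_torque': array([-0.0045121 , -0.00316296,  0.02448325]), 'opening': 94.11557971688286} 78.39999999999999
```

View pics/scene0.png

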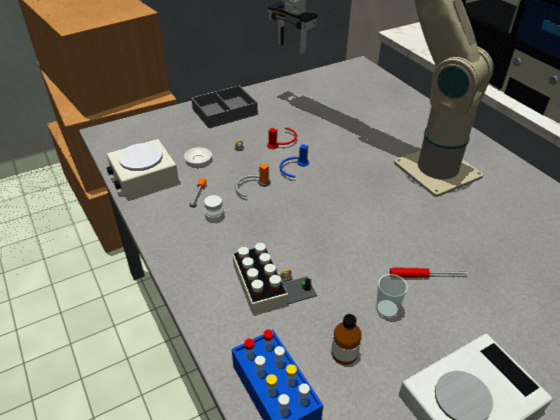

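View pics/top0.png

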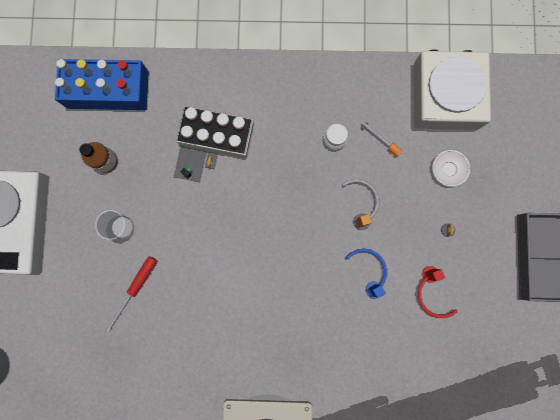

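```bash
cat > h.py <<'E'
import numpy as np, cv2
from rig import bot
from scipy.spatial.transform import Rotation as R
def cam(n):
    c=bot.camera_info(n); f=210/np.tan(np.radians(c['fovy']/2))
    return c,f,R.from_euler('xyz',c['orientation']).as_matrix()
def ray(n,u,v):
    c,f,M=cam(n); d=M@np.array([(u-c['cx'])/f,(v-c['cy'])/f,1.]); return c['origin'],d
def onplane(n,u,v,z):
    o,d=ray(n,u,v); return o+d*(z-o[2])/d[2]
def proj(n,p):
    c,f,M=cam(n); q=M.T@(np.asarray(p,float)-c['origin']); return np.array([c['cx']+f*q[0]/q[2],c['cy']+f*q[1]/q[2]])
E
python3 - <<'E'
import cv2
a=cv2.imread('pics/top0.png');b=cv2.imread('pics/scene0.png')
A=cv2.resize(a[90:190,165:265],(400,400),interpolation=cv2.INTER_CUBIC)
B=cv2.resize(a[165:245,325:405],(400,400),interpolation=cv2.INTER_CUBIC)
cv2.imwrite('pics/c0.png',cv2.hconcat([A,B]))
A=cv2.resize(b[230:330,225:325],(400,400),interpolation=cv2.INTER_CUBIC)
B=cv2.resize(b[140:220,220:300],(400,400),interpolation=cv2.INTER_CUBIC)
cv2.imwrite('pics/c1.png',cv2.hconcat([A,B]))
E
```

```text
(no output)
```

View pics/c0.png

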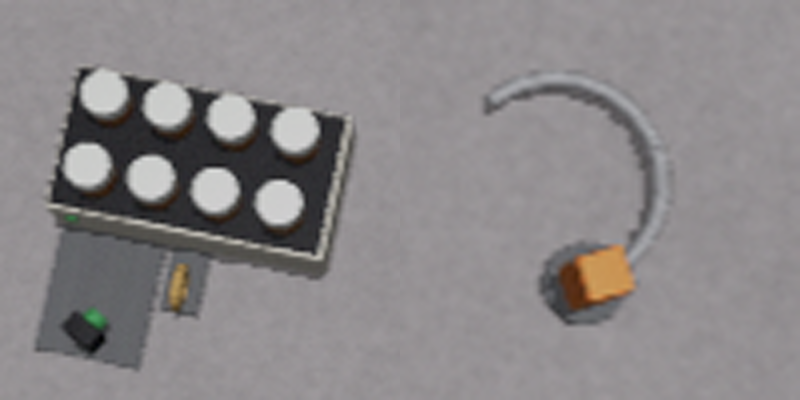

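View pics/c1.png

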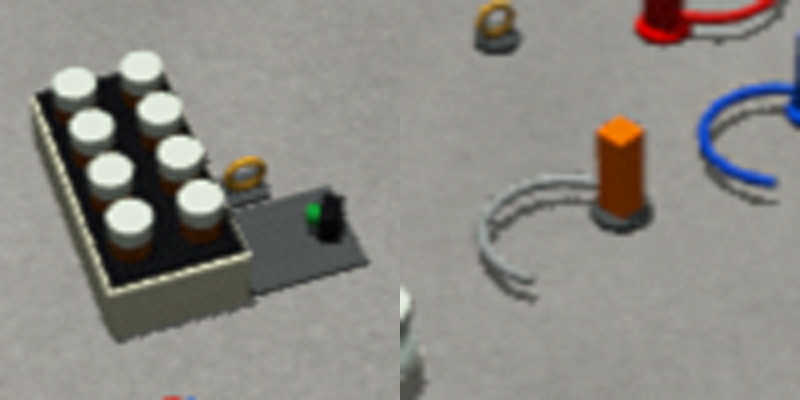

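```bash
cat > m1.py <<'E'
from h import *
def hsv(im): return cv2.cvtColor(im,cv2.COLOR_BGR2HSV)
def sub(m,r):
    k=np.zeros_like(m); u0,v0,u1,v1=r; k[v0:v1,u0:u1]=m[v0:v1,u0:u1]; return k
def cen(m):
    y,x=np.nonzero(m); return x.mean(),y.mean(),len(x)
def tri(a,b):
    (o1,d1),(o2,d2)=ray('top',*a),ray('scene',*b)
    d1=d1/np.linalg.norm(d1);d2=d2/np.linalg.norm(d2)
    s=np.linalg.lstsq(np.stack([d1,-d2],1),o2-o1,rcond=None)[0]
    p,q=o1+s[0]*d1,o2+s[1]*d2
    return (p+q)/2,np.linalg.norm(p-q)
E
python3 - <<'E'
from m1 import *
t=cv2.imread('pics/top0.png');s=cv2.imread('pics/scene0.png')
ht,hs=hsv(t),hsv(s)
# eye brass
br=lambda h:cv2.inRange(h,(12,80,60),(28,255,255))
et=cen(sub(br(ht),(202,150,222,172))); es=cen(sub(br(hs),(275,262,296,282)))
print('eye',et,es,tri(et[:2],es[:2]),onplane('top',*et[:2],16),onplane('scene',*es[:2],16))
gr=lambda h:cv2.inRange(h,(45,80,40),(85,255,255))
g=cen(sub(gr(ht),(180,160,200,180)));gs=cen(sub(gr(hs),(295,275,312,292)))
print('green',g,gs,tri(g[:2],gs[:2]))
# carrier top: dark+white
r=t[90:190,165:265]
h=ht
dark=cv2.inRange(h,(0,0,0),(180,255,62))
print(ht[130,200],ht[110,193],ht[155,200], ht[168,185], ht[100,170])
o=cv2.inRange(ht,(3,150,120),(16,255,255)); n,l,st,c=cv2.connectedComponentsWithStats(o)
print([ (st[i].tolist(),c[i]) for i in range(1,n) if st[i,4]>10])
o=cv2.inRange(hs,(3,150,80),(16,255,255)); n,l,st,c=cv2.connectedComponentsWithStats(o)
print([ (st[i].tolist(),c[i]) for i in range(1,n) if st[i,4]>10])
# enlarged crops
cv2.imwrite('pics/c2.png',cv2.resize(t[100:190,170:256],None,fx=6.6,fy=6.6,interpolation=cv2.INTER_NEAREST))
cv2.imwrite('pics/c3.png',cv2.resize(t[170:240,335:390],None,fx=8,fy=8,interpolation=cv2.INTER_NEAREST))
E
```

```text
eye (np.float64(209.2325581395349), np.float64(161.30232558139534), 43) (np.float64(285.51666666666665), np.float64(272.93333333333334), 60) (array([660.07466911, 155.83782343,  14.0926283 ]), np.float64(2.2825200898387243)) [658.7528456  156.19275727  16.        ] [661.8271842  156.54211533  16.        ]
green (np.float64(188.26315789473685), np.float64(169.1578947368421), 19) (np.float64(302.9047619047619), np.float64(283.0), 21) (array([639.28583849, 206.07462216,  14.53470459]), np.float64(1.7847666802036284))
[ 75   3 202] [ 60   3 204] [120  12 105] [74 47 81] [150   5 147]
[([389, 143, 13, 13, 98], array([394.68367347, 149.7755102 ])), ([360, 216, 4, 9, 15], array([361.46666667, 220.2       ]))]
[([22, 0, 135, 37, 3012], array([86.34428951, 13.16965471])), ([41, 70, 135, 57, 1563], array([ 97.41138836, 104.63147793])), ([48, 121, 60, 79, 709], array([ 72.51622003, 160.651622  ])), ([259, 163, 10, 21, 151], array([263.60264901, 172.81456954])), ([197, 178, 10, 11, 65], array([201.93846154, 182.47692308])), ([334, 323, 27, 22, 382], array([346.94502618, 334.45811518]))]
```

View pics/c2.png

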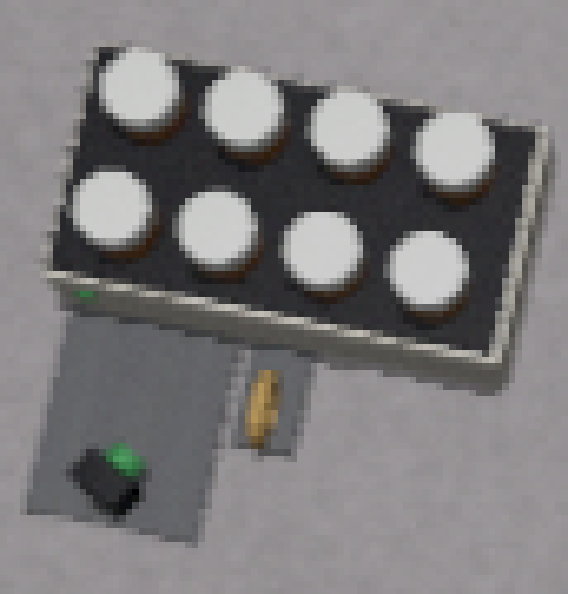

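View pics/c3.png

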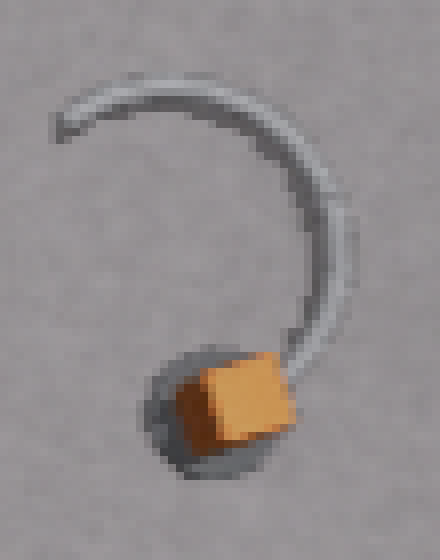

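```bash
cat > hook.py <<'E'
from m1 import *
def griptop(t,box,z=66):
    h=hsv(t); m=sub(cv2.inRange(h,(5,80,150),(22,255,255)),box)
    # top face is brighter: threshold by V
    return m,cen(m),cv2.minAreaRect(np.argwhere(m)[:,::-1].astype(np.float32))
def circfit(P):
    A=np.c_[2*P,np.ones(len(P))]; s=np.linalg.lstsq(A,(P**2).sum(1),rcond=None)[0]
    c=s[:2]; return c,np.sqrt(s[2]+c@c),
E
python3 - <<'E'
from hook import *
t=cv2.imread('pics/top0.png');s=cv2.imread('pics/scene0.png')
h=hsv(t)
print(h[170+400//8,335+250//8],h[170+415//8,335+190//8])
m,c,r=griptop(t,(350,205,380,235)); print(c,r)
P=onplane('top',c[0],c[1],66); print('grip top',P)
b=cv2.boxPoints(r); W=np.array([onplane('top',*q,66)[:2] for q in b]); print(W, [np.linalg.norm(W[i]-W[i-1]) for i in range(4)],[np.degrees(np.arctan2(*(W[i]-W[i-1])[::-1])) for i in range(4)])
# scene top face
hs=hsv(s); ms=sub(cv2.inRange(hs,(3,150,190),(20,255,255)),(255,160,272,190)); cs=cen(ms);print(cs,'tri',tri(c[:2],cs[:2]) if cs[2] else None)
# bar: light/dark relative to bench
g=cv2.cvtColor(t,cv2.COLOR_BGR2GRAY); 
for q in range(178,196,2): print(q,g[q,340:384].tolist())
# caps
w=sub(cv2.inRange(h,(0,0,170),(180,40,255)),(175,100,256,160)); n,l,st,cc=cv2.connectedComponentsWithStats(w)
C=np.array([onplane('top',*cc[i],95)[:2] for i in range(1,n) if st[i,4]>60]); print(len(C)); print(C)
E
```

```text
[ 17 147 201] [ 12 185  88]
(np.float64(365.7692307692308), np.float64(219.1098901098901), 91) ((365.7500305175781, 219.25003051757812), (9.17060375213623, 9.486830711364746), 71.56504821777344)
grip top [ 523.23109893 -213.80826671   66.        ]
[[ 529.08294921 -200.24427736]
 [ 536.439271   -220.61701113]
 [ 516.74860508 -227.26489724]
 [ 509.41424232 -206.93236479]] [np.float64(20.77470924644455), np.float64(21.66018817074137), np.float64(20.782606049231962), np.float64(21.6149196848519)] [np.float64(18.779931756778655), np.float64(-70.14602647046574), np.float64(-161.34448892925798), np.float64(109.83541700664281)]
(np.float64(263.5806451612903), np.float64(165.5483870967742), 31) tri (array([ 523.73296544, -214.52276196,   62.8510964 ]), np.float64(0.5620567463888174))
178 [145, 144, 144, 146, 151, 149, 149, 150, 148, 148, 149, 152, 150, 147, 146, 146, 148, 149, 150, 149, 148, 146, 144, 146, 144, 145, 145, 147, 150, 149, 148, 144, 141, 141, 142, 144, 147, 148, 147, 148, 148, 146, 146, 148]
180 [143, 145, 150, 150, 150, 145, 145, 137, 139, 149, 143, 144, 151, 162, 167, 170, 171,
[... 1210 characters left out ...]
 148, 147, 144, 144]
192 [150, 149, 147, 147, 147, 145, 144, 144, 147, 148, 149, 146, 147, 146, 146, 145, 146, 146, 146, 147, 148, 149, 151, 152, 149, 145, 145, 144, 142, 145, 130, 97, 88, 96, 136, 156, 148, 140, 148, 146, 148, 149, 152, 147]
194 [146, 147, 148, 149, 146, 146, 147, 149, 151, 149, 148, 146, 146, 146, 147, 149, 150, 148, 148, 148, 147, 149, 149, 150, 147, 145, 145, 146, 146, 145, 144, 127, 93, 88, 104, 127, 132, 139, 135, 146, 149, 147, 144, 143]
8
[[755.39139762 191.03737191]
 [748.64468912 154.78183908]
 [742.57721717 117.81282642]
 [735.71344     80.99631315]
 [712.64835989 198.85954753]
 [705.95582885 162.40417817]
 [699.63898806 125.52726941]
 [693.06713045  88.60523458]]
```

```bash
cat > ov.py <<'E'
from m1 import *
def hookpts(g,yaw,z0=0):
    c,s=np.cos(yaw),np.sin(yaw); Rm=np.array([[c,-s],[s,c]])
    def w(x,y,z): q=Rm@np.array([x,y])+g; return np.array([q[0],q[1],z+z0])
    arc=[w(50+50*np.cos(a),50*np.sin(a),16) for a in np.radians(np.linspace(193,380,40))]
    top=[w(a,b,66) for a,b in((-11,-11),(11,-11),(11,11),(-11,11))]
    return arc,top,w(50,0,16),w(97,17,16)
def carpts(e,psi):
    c,s=np.cos(psi),np.sin(psi); Rm=np.array([[c,-s],[s,c]])
    def w(x,y,z): q=Rm@np.array([x,y])+e; return np.array([q[0],q[1],z])
    return w
def overlay(name,img,polys,box,f,out):
    u0,v0,u1,v1=box; im=cv2.resize(img[v0:v1,u0:u1],None,fx=f,fy=f,interpolation=cv2.INTER_CUBIC)
    for P,col,cl in polys:
        q=np.array([(proj(name,p)-(u0,v0)+.5)*f for p in P]).round().astype(np.int32)
        cv2.polylines(im,[q],cl,col,1)
    cv2.imwrite(out,im); return im
E
python3 - <<'E'
from ov import *
t=cv2.imread('pics/top0.png');s=cv2.imread('pics/scene0.png')
arc,top,hc,tip=hookpts(np.array([523.3,-214]),np.radians(19.3))
w=carpts(np.array([659.5,156.]),np.radians(-10.1))
blk=[w(27,-85,76),w(117,-85,76),w(117,85,76),w(27,85,76)]
plate=[w(-52,16,3),w(27,16,3),w(27,82,3),w(-52,82,3)]
tong=[w(-13,-12,4),w(37,-12,4),w(37,12,4),w(-13,12,4)]
ring=[w(11*np.cos(a),0,16+11*np.sin(a)) for a in np.linspace(0,6.28,24)]
path=[w(-50+50*np.cos(a),50*np.sin(a),16) for a in np.linspace(.45,1.2,20)]
R_,G_,B_=(0,0,255),(0,255,0),(255,0,0)
ph=[(arc,R_,False),(top,B_,True)]; pc=[(blk,R_,True),(plate,R_,True),(tong,B_,True),(ring,B_,True),(path,G_,False)]
a=overlay('top',t,ph,(335,170,391,240),7,'pics/x.png');b=overlay('top',t,pc,(166,98,261,188),4,'pics/x.png')
cv2.imwrite('pics/o1.png',cv2.hconcat([a,cv2.resize(b,None,fx=1,fy=1) if b.shape[0]==a.shape[0] else cv2.copyMakeBorder(b,0,a.shape[0]-b.shape[0],0,0,0)]))
a=overlay('scene',s,ph,(230,155,290,215),6,'pics/x.png');b=overlay('scene',s,pc,(230,235,320,325),4,'pics/x.png')
cv2.imwrite('pics/o2.png',cv2.hconcat([a,b]))
E
```

```text
(no output)
```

View pics/o1.png

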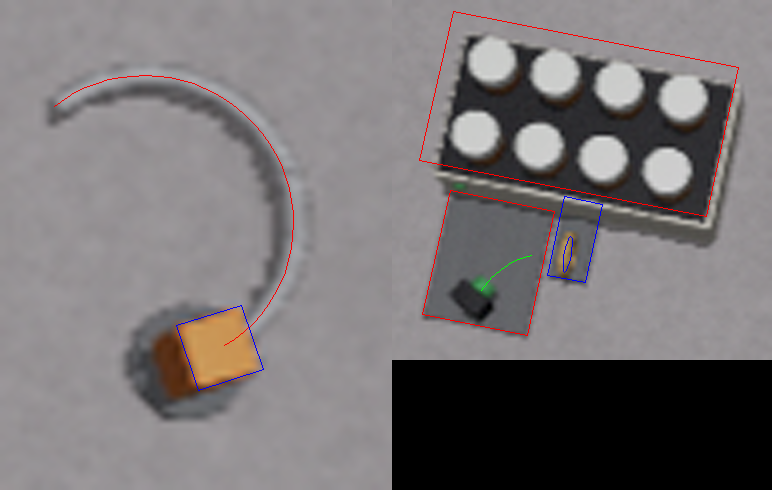

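View pics/o2.png

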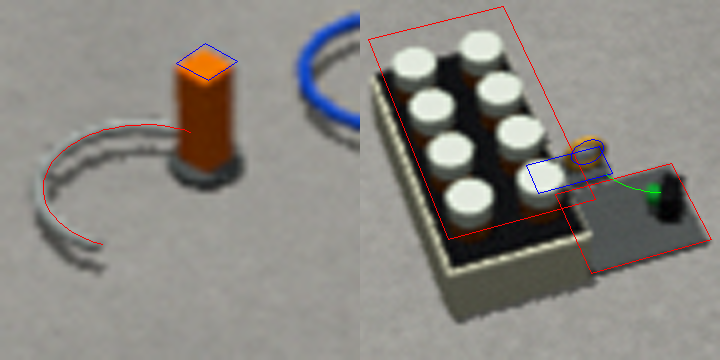

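Call:
step_arm(series=[[[4.385,-2.927,0,0,0,0],[4.385,-2.927,0,0,0,0],[4.385,-2.927,0,0,0,0],[4.385,-2.927,0,0,0,0],[4.385,-2.927,0,0,0,0],[4.385,-2.927,0,0,0,0],[4.385,-2.927,0,0,0,0],[4.385,-2.927,0,0,0,0],[4.385,-2.927,0,0,0,0],[4.385,-2.927,0,0,0,0]]], fingers=5)

```text
time_s: 1.35
tcp_pos: [524.2, -213.0, 302.5]
tool_rot: [-3.141, 0.0, 0.295]
ft_force: [0.0, -0.3, -0.7]
opening: 49.7
```

Call:
step_arm(series=[[[0,0,0,0,0,-0.161],[0,0,0,0,0,-0.161],[0,0,0,0,0,-0.161],[0,0,0,0,0,-0.161],[0,0,0,0,0,-0.161],[0,0,0,0,0,-0.161],[0,0,0,0,0,-0.161],[0,0,0,0,0,-0.161],[0,0,0,0,0,-0.161],[0,0,0,0,0,-0.161]]])

```text
time_s: 2.6
tcp_pos: [523.2, -214.5, 302.3]
tool_rot: [-3.141, -0.0, 1.91]
ft_force: [0.6, 0.4, -0.3]
opening: 50.2
```

Call:
step_arm(series=[[[0,0,2.2,0,0,0],[0,0,2.2,0,0,0],[0,0,2.2,0,0,0],[0,0,2.2,0,0,0],[0,0,2.2,0,0,0],[0,0,2.2,0,0,0],[0,0,2.0,0,0,0],[0,0,2.0,0,0,0],[0,0,1.8,0,0,0],[0,0,0,0,0,0]]])

```text
time_s: 3.85
tcp_pos: [522.6, -214.2, 111.3]
tool_rot: [-3.139, -0.002, 1.905]
ft_force: [0.9, -1.7, -0.4]
opening: 49.9
```

```bash
python3 - <<'E'
from h import *
a=bot.capture('top')[:,:,::-1];b=bot.capture('scene')[:,:,::-1]
A=cv2.resize(a[165:245,325:405],(400,400),interpolation=cv2.INTER_CUBIC)
B=cv2.resize(b[130:220,210:300],(400,400),interpolation=cv2.INTER_CUBIC)
cv2.imwrite('pics/d1.png',cv2.hconcat([A,B]))
print(bot.sense())
E
```

```text
{'time_s': 3.95, 'qpos': array([ 0.52296525,  0.79644275, -0.287859  ,  1.88976881,  0.42436307,
        0.51506892,  0.27819906]), 'qd': array([ 0.00196091, -0.01386723, -0.0043418 , -0.00489404,  0.00033142,
       -0.00162517, -0.000172  ]), 'effort': array([-2.68599816e-02, -5.26704884e+01, -3.40254687e+00, -9.69343632e+00,
       -2.37873732e-02,  5.76542015e-02, -2.04791002e-03]), 'tcp_pos': array([ 523.63006852, -214.45566313,  112.8148404 ]), 'tool_rot': array([ 3.14138708e+00, -1.15749370e-05,  1.90477825e+00]), 'ft_force': array([-0.16095261,  0.54342308,  0.04815132]), 'wrist_torque': array([-0.03108596, -0.11181208,  0.03087721]), 'opening': 50.13681964520332}
```

View pics/d1.png

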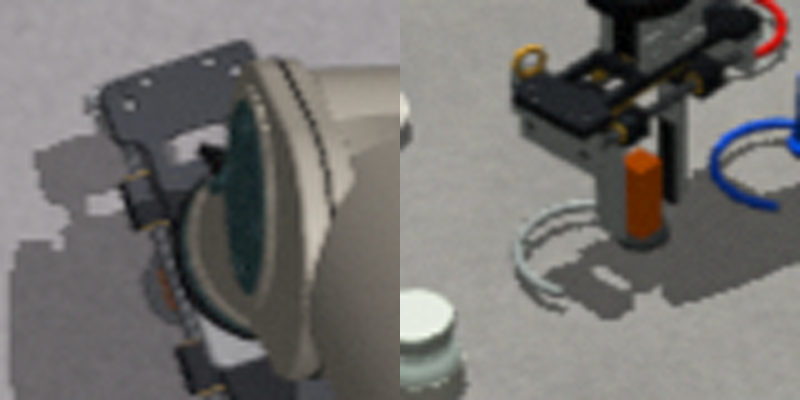

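Call:
step_arm(series=[[[0,0,0,0,0,0],[0,0,0,0,0,0],[0,0,0,0,0,0],[0,0,0,0,0,0],[0,0,0,0,0,0],[0,0,0,0,0,0],[0,0,0,0,0,0],[0,0,0,0,0,0],[0,0,0,0,0,0],[0,0,0,0,0,0]]], fingers=1.5, force=60)

```text
time_s: 5.2
tcp_pos: [523.7, -214.6, 113.1]
tool_rot: [3.141, 0.001, 1.905]
ft_force: [0.6, 0.4, 5.1]
opening: 22.0
```

Call:
step_arm(series=[[[0,0,-0.4,0,0,0],[0,0,-1,0,0,0],[0,0,-1,0,0,0],[0,0,-1,0,0,0],[0,0,-1,0,0,0],[0,0,-1,0,0,0],[0,0,-0.6,0,0,0],[0,0,0,0,0,0],[0,0,0,0,0,0],[0,0,0,0,0,0]]])

```text
time_s: 6.45
tcp_pos: [523.2, -214.4, 172.3]
tool_rot: [-3.141, -0.0, 1.905]
ft_force: [-0.8, -0.2, -1.6]
opening: 21.6
```

```bash
python3 - <<'E'
from h import *
b=bot.capture('scene')[:,:,::-1]
B=cv2.resize(b[110:220,200:310],(550,550),interpolation=cv2.INTER_CUBIC)
cv2.imwrite('pics/d2.png',B)
s=bot.sense();print(s['tcp_pos'],s['tool_rot'],s['opening'],s['ft_force'],s['wrist_torque'])
E
```

```text
[ 523.27084964 -214.38632089  172.33896212] [-3.14110309e+00 -4.61332104e-04  1.90487919e+00] 21.662762553667452 [-0.02947087 -0.0035331  -3.16178802] [-0.03246462 -0.1016573   0.00416062]
```

View pics/d2.png

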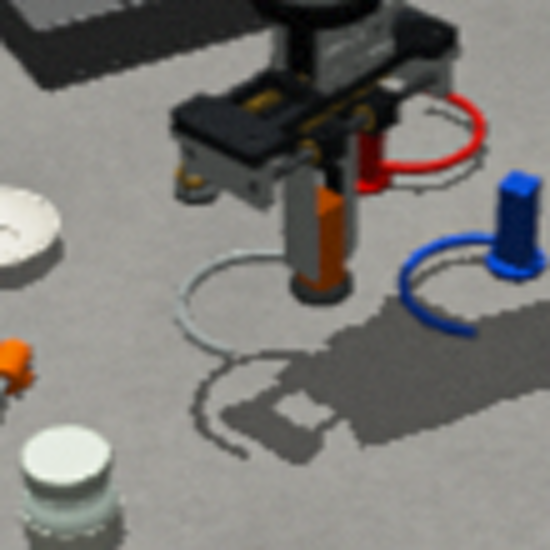

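```bash
python3 - <<'E'
from h import *
psi=np.radians(-10.1);c,s=np.cos(psi),np.sin(psi);Rm=np.array([[c,-s],[s,c]])
for (x,y),k,z in [((26,515),(-52,82),3),((197,545),(-52,16),3),((233,445),(-13,12),4),((293,457),(-13,-12),4)]:
    p=onplane('top',170+x/6.6-.5,100+y/6.6-.5,z)[:2]; print(p,'eye->',p-Rm@np.array(k))
caps=np.array([[755.39,191.04],[748.64,154.78],[742.58,117.81],[735.71,81.0],[712.65,198.86],[705.96,162.4],[699.64,125.53],[693.07,88.6]])
o,_=ray('top',0,0)
C=np.array([o[:2]+(q-o[:2])*(o[2]-76)/(o[2]-95) for q in caps]); print(C.mean(0)-Rm@np.array([72,0]))
p=[655.3,209]
for u,v in((188.3,169.2),):
    p=onplane('top',u,v,18)[:2]; q=Rm.T@(p-np.array([659,155.5]))+[50,0]; print('btn',p,q,np.hypot(*q),np.arctan2(q[1],q[0]))
E
```

```text
[619.08764695 244.33054938] eye-> [655.90174076 154.48221886]
[609.32976222 180.32011404] eye-> [657.71805996 155.4489934 ]
[646.94809753 168.36757177] eye-> [657.64223816 154.27376617]
[642.94479508 145.90236909] eye-> [657.84773713 155.43663981]
[658.57867811 155.5365011 ]
btn [637.82663449 205.80772016] [20.33245414 45.81500669] 50.12408132723058 1.153114752982591
```

Call:
step_arm(series=[[[0,0,0,0,0,0.135],[0,0,0,0,0,0.135],[0,0,0,0,0,0.135],[0,0,0,0,0,0.135],[0,0,0,0,0,0.135],[0,0,0,0,0,0.135],[0,0,0,0,0,0.135],[0,0,0,0,0,0.135],[0,0,0,0,0,0.135],[0,0,0,0,0,0.135]]])

```text
time_s: 7.75
tcp_pos: [523.4, -214.2, 172.4]
tool_rot: [-3.141, 0.0, 0.551]
ft_force: [1.0, 0.1, -2.4]
opening: 22.1
```

Call:
step_arm(series=[[[2.72,-3.27,-0.3,0,0,0],[2.72,-3.27,-0.3,0,0,0],[2.72,-3.27,-0.3,0,0,0],[2.72,-3.27,0,0,0,0],[2.72,-3.27,0,0,0,0],[2.72,-3.27,0,0,0,0],[2.72,-3.27,0,0,0,0],[2.72,-3.27,0,0,0,0],[2.72,-3.27,0,0,0,0],[2.72,-3.27,0,0,0,0]]])

```text
time_s: 9.0
tcp_pos: [582.2, 208.4, 181.3]
tool_rot: [-3.141, 0.0, 0.555]
ft_force: [0.0, -0.2, -2.7]
opening: 21.5
```

```bash
cat > look.py <<'E'
from ov import *
import sys
tag=sys.argv[1]
st=bot.sense(); 
t=bot.capture('top')[:,:,::-1].copy();s=bot.capture('scene')[:,:,::-1].copy()
cv2.imwrite(f'pics/t_{tag}.png',t);cv2.imwrite(f'pics/s_{tag}.png',s)
P=st['tcp_pos'];yaw=st['tool_rot'][2]-np.pi/2
arc,top,hc,tip=hookpts(P[:2],yaw,P[2]-112.8)
w=carpts(np.array([657.8,155.2]),np.radians(-10.1)); tc=w(-50,0,16)
ring=[w(11*np.cos(a),0,16+11*np.sin(a)) for a in np.linspace(0,6.28,24)]
psi=np.radians(-10.1); r=hc[:2]-tc[:2]; tp=tip[:2]-np.array([657.8,155.2])
f=lambda v:(v[0]*np.cos(psi)+v[1]*np.sin(psi),-v[0]*np.sin(psi)+v[1]*np.cos(psi))
print('tcp',P.round(2),'rot',st['tool_rot'].round(4),'F',st['ft_force'].round(2),'M',st['wrist_torque'].round(3),'t',st['time_s'])
print('center off (carrier)',np.round(f(r),2),'tip (carrier)',np.round(f(tp),2),'hook z',P[2]-112.8,'tip ang',yaw+np.radians(20)-psi)
pl=[(arc,(0,0,255),False),(ring,(255,0,0),True),([hc,tc],(0,255,0),False)]
a=overlay('top',t,pl,(165,110,255,210),4,'pics/x.png');b=overlay('scene',s,pl,(240,230,340,330),4,'pics/x.png')
cv2.imwrite(f'pics/l_{tag}.png',cv2.hconcat([a,b]))
E
python3 look.py a
```

```text
tcp [582.21 208.39 181.33] rot [-3.1414e+00  5.0000e-04  5.5530e-01] F [ 0.01 -0.17 -2.67] M [ 0.003 -0.104  0.034] t 9.0
center off (carrier) [-0.34  1.9 ] tip (carrier) [ -6.29 -21.72] hook z 68.5253925940384 tip ang -0.4901561316028221
```

View pics/l_a.png

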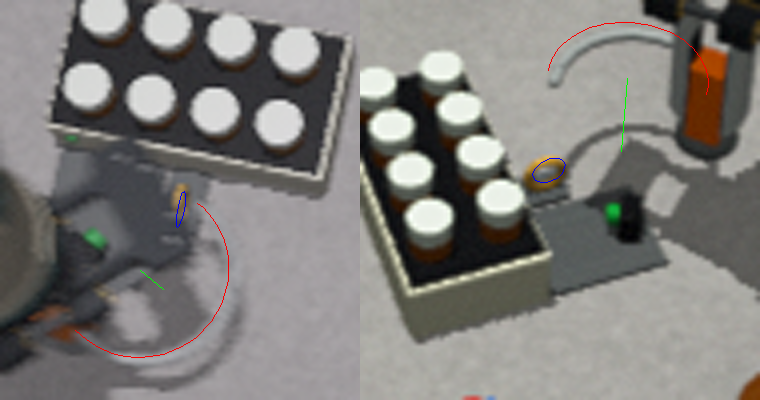

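```bash
python3 - <<'E'
import cv2
t=cv2.imread('pics/t_a.png');s=cv2.imread('pics/s_a.png')
cv2.imwrite('pics/e1.png',cv2.resize(t[150:210,170:230],None,fx=10,fy=10,interpolation=cv2.INTER_CUBIC))
cv2.imwrite('pics/e2.png',cv2.resize(s[225:275,280:350],None,fx=10,fy=10,interpolation=cv2.INTER_CUBIC))
E
```

```text
(no output)
```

View pics/e1.png

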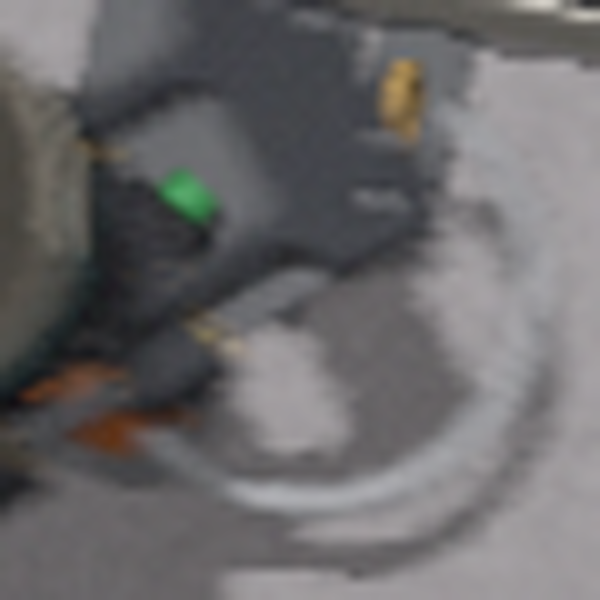

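View pics/e2.png

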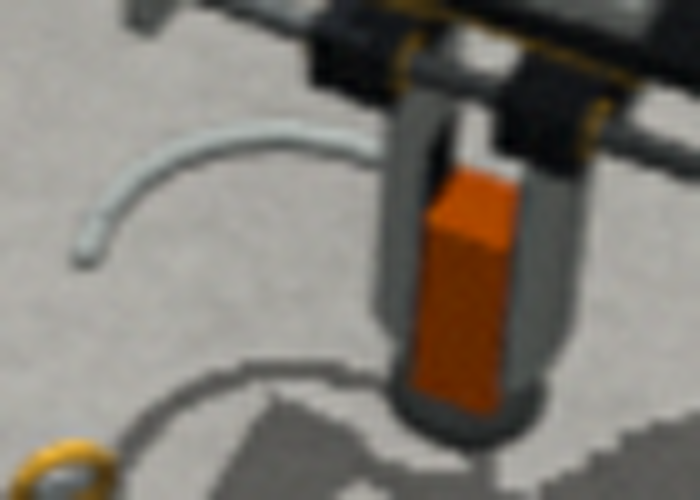

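Call:
step_arm(series=[[[0,0,1,0,0,0],[0,0,1,0,0,0],[0,0,1,0,0,0],[0,0,1,0,0,0],[0,0,1,0,0,0],[0,0,0.8,0,0,0],[0,0,0.5,0,0,0],[0,0,0.3,0,0,0],[0,0,0,0,0,0],[0,0,0,0,0,0]]])

```text
time_s: 10.35
tcp_pos: [582.6, 206.8, 116.0]
tool_rot: [3.141, -0.001, 0.555]
ft_force: [0.7, 0.7, -2.4]
opening: 21.7
```

```bash
python3 look.py b; python3 - <<'E'
import cv2
t=cv2.imread('pics/t_b.png');s=cv2.imread('pics/s_b.png')
a=cv2.resize(t[150:210,180:230],None,fx=8,fy=8,interpolation=cv2.INTER_CUBIC)
b=cv2.resize(s[250:310,275:325],None,fx=8,fy=8,interpolation=cv2.INTER_CUBIC)
cv2.imwrite('pics/e3.png',cv2.hconcat([a,b]))
E
```

```text
tcp [582.59 206.81 115.98] rot [ 3.1415e+00 -6.0000e-04  5.5480e-01] F [ 0.71  0.67 -2.39] M [0.023 0.027 0.054] t 10.35
center off (carrier) [0.29 0.39] tip (carrier) [ -5.67 -23.25] hook z 3.181339214538923 tip ang -0.49069435795953564
```

View pics/l_b.png

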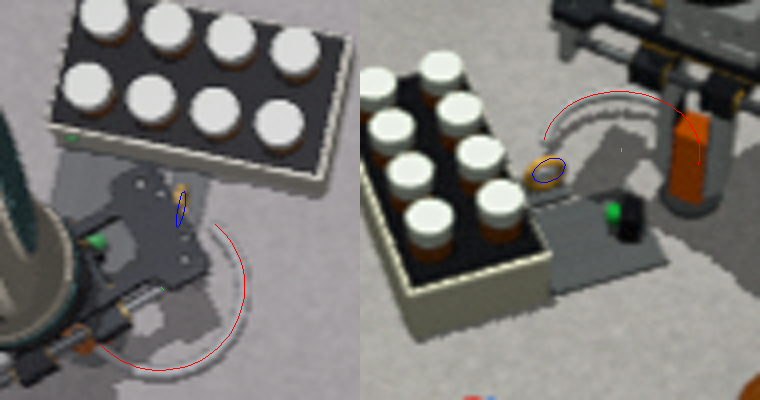

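View pics/e3.png

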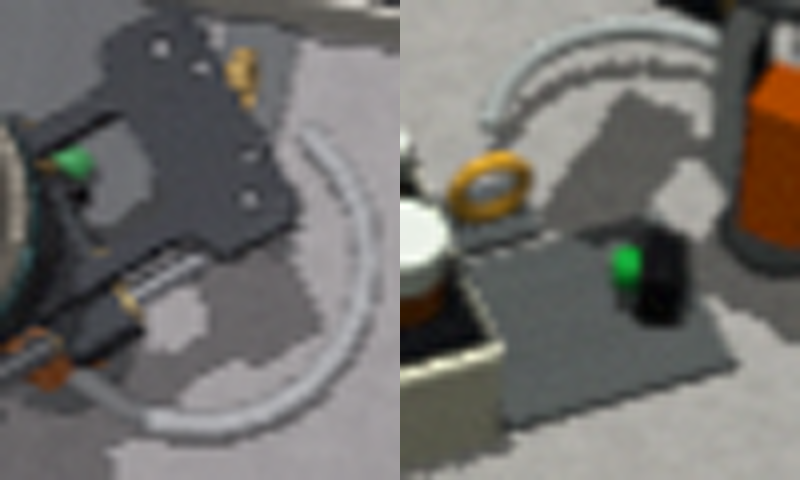

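```bash
python3 - <<'E'
from ov import *
from scipy.optimize import least_squares
Q=np.array([(345,172),(368,240),(360,305),(330,360),(290,393),(240,414),(190,422),(155,416),(320,145)])
P=np.array([onplane('top',180+x/8-.5,150+y/8-.5,19.2)[:2] for x,y in Q])
r=least_squares(lambda c:np.hypot(*(P-c).T)-50,[608,164]);print('top fix r',r.x,r.fun.round(1))
r=least_squares(lambda c:np.hypot(*(P-c[:2]).T)-c[2],[608,164,50]);print('free',r.x)
Q=np.array([(492,118),(505,85),(530,55),(560,37),(600,27),(640,27),(680,34),(710,45)])
P=np.array([onplane('scene',275+(x-400)/8-.5,250+y/8-.5,19.2)[:2] for x,y in Q])
r=least_squares(lambda c:np.hypot(*(P-c).T)-50,[608,164]);print('scene',r.x,r.fun.round(1))
print('eye scene',onplane('scene',275+92/8-.5,250+186/8-.5,16)[:2])
# grip top centre in scene etc
print('tip top',onplane('top',180+303/8-.5,150+130/8-.5,19.2)[:2],'tip scene',onplane('scene',275+88/8-.5,250+128/8-.5,19.2)[:2])
E
```

```text
top fix r [608.34100799 164.76436849] [ 0.1  0.5  0.3  0.3 -0.4 -0.7  0.2  0.  -1. ]
free [608.02135202 164.19952564  49.50514332]
scene [610.81932276 165.59401957] [-1.7 -0.9  0.8  1.5  1.1 -0.1 -0.9 -1.4]
eye scene [660.44581266 156.61449091]
tip top [647.64962395 135.55016581] tip scene [650.62143365 137.11214611]
```

Call:
step_arm(series=[[[0,0,0.23,0,0,0],[-0.25,0.006,0,0,0,-0.05],[-0.25,0.006,0,0,0,-0.05],[-0.25,0.006,0,0,0,-0.05],[-0.25,0.006,0,0,0,-0.05],[-0.25,0.006,0,0,0,-0.05],[-0.25,0.006,0,0,0,-0.05],[-0.25,0.006,0,0,0,-0.05],[0,0,0,0,0,0],[0,0,0,0,0,0]]])

```text
time_s: 11.7
tcp_pos: [569.5, 195.2, 113.4]
tool_rot: [3.142, -0.0, 0.905]
ft_force: [0.3, 0.0, -2.3]
opening: 21.7
```

```bash
python3 look.py c; python3 - <<'E'
import cv2
t=cv2.imread('pics/t_c.png');s=cv2.imread('pics/s_c.png')
a=cv2.resize(t[150:210,180:230],None,fx=8,fy=8,interpolation=cv2.INTER_CUBIC)
b=cv2.resize(s[250:310,275:325],None,fx=8,fy=8,interpolation=cv2.INTER_CUBIC)
cv2.imwrite('pics/e4.png',cv2.hconcat([a,b]))
E
```

```text
tcp [569.51 195.21 113.42] rot [ 3.1415e+00 -3.0000e-04  9.0460e-01] F [ 0.32  0.04 -2.32] M [ 0.019 -0.012  0.044] t 11.7
center off (carrier) [0.18 0.38] tip (carrier) [-0.35 -6.74] hook z 0.620628830819669 tip ang -0.14087986223632162
```

View pics/e4.png

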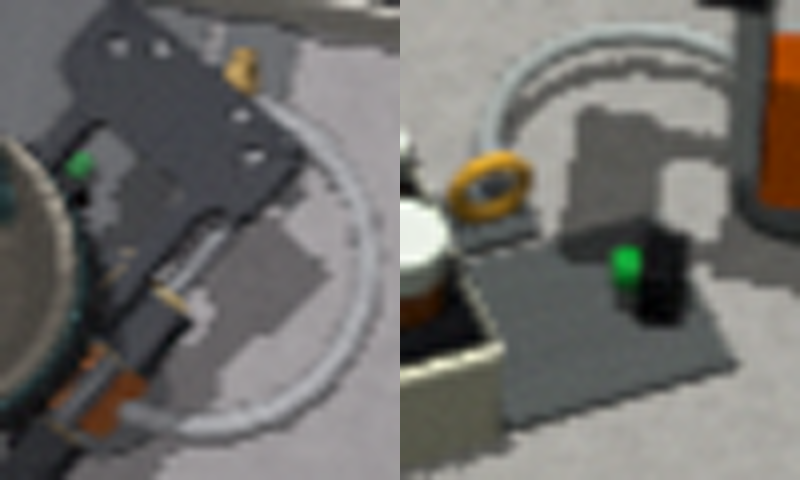

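Call:
step_arm(series=[[[-0.25,0.006,0,0,0,-0.05],[-0.25,0.006,0,0,0,-0.05],[-0.25,0.006,0,0,0,-0.05],[-0.25,0.006,0,0,0,-0.05],[-0.25,0.006,0,0,0,-0.05],[-0.25,0.006,0,0,0,-0.05],[-0.25,0.006,0,0,0,-0.05],[-0.25,0.006,0,0,0,-0.05],[-0.25,0.006,0,0,0,-0.05],[-0.25,0.006,0,0,0,-0.05]]])

```text
time_s: 13.05
tcp_pos: [559.4, 172.3, 113.4]
tool_rot: [3.141, -0.0, 1.408]
ft_force: [-0.1, -0.1, -2.2]
opening: 21.4
```

```bash
python3 look.py d; python3 - <<'E'
import cv2
t=cv2.imread('pics/t_d.png');s=cv2.imread('pics/s_d.png')
a=cv2.resize(t[150:210,180:230],None,fx=8,fy=8,interpolation=cv2.INTER_CUBIC)
b=cv2.resize(s[250:310,275:325],None,fx=8,fy=8,interpolation=cv2.INTER_CUBIC)
cv2.imwrite('pics/e5.png',cv2.hconcat([a,b]))
E
```

```text
tcp [559.38 172.32 113.42] rot [ 3.1415 -0.      1.408 ] F [-0.12 -0.07 -2.2 ] M [ 0.011 -0.067  0.014] t 13.05
center off (carrier) [0.1  0.27] tip (carrier) [-3.13 17.91] hook z 0.6193784118997883 tip ang 0.36256937450113713
```

View pics/e5.png

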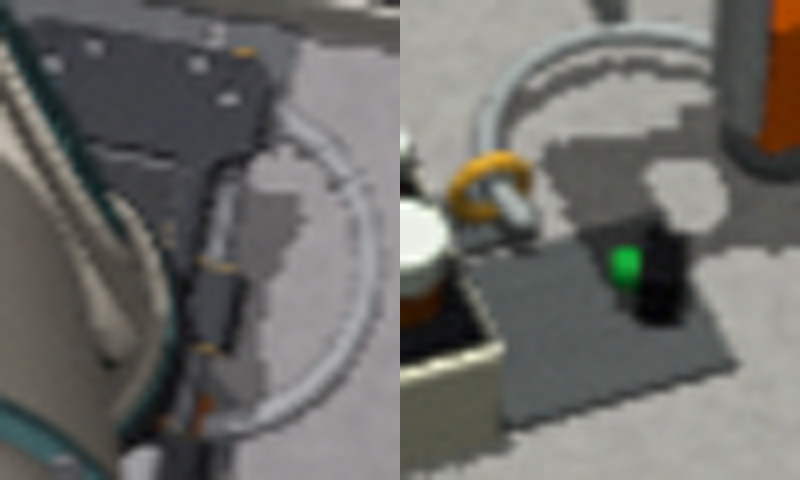

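Call:
step_arm(series=[[[-0.25,0.006,0,0,0,-0.05],[-0.25,0.006,0,0,0,-0.05],[-0.25,0.006,0,0,0,-0.05],[-0.25,0.006,0,0,0,-0.05],[-0.25,0.006,0,0,0,-0.05],[-0.25,0.006,0,0,0,-0.05],[-0.25,0.006,0,0,0,-0.05],[-0.25,0.006,0,0,0,-0.05],[-0.25,0.006,0,0,0,-0.05],[0,0,0,0,0,0]]])

```text
time_s: 14.4
tcp_pos: [560.8, 149.8, 113.4]
tool_rot: [-3.142, 0.0, 1.855]
ft_force: [0.4, 0.1, -3.7]
opening: 22.0
```

```bash
python3 look.py e; python3 - <<'E'
import cv2
t=cv2.imread('pics/t_e.png');s=cv2.imread('pics/s_e.png')
b=cv2.resize(s[262:302,278:323],None,fx=14,fy=14,interpolation=cv2.INTER_CUBIC)
cv2.imwrite('pics/e6.png',b)
E
```

```text
tcp [560.76 149.8  113.37] rot [-3.1416  0.      1.8548] F [ 0.43  0.09 -3.73] M [ 0.014 -0.079 -0.036] t 14.4
center off (carrier) [ 0.21 -0.12] tip (carrier) [-15.23  35.99] hook z 0.5660841268213375 tip ang 0.8093912166288652
```

View pics/e6.png

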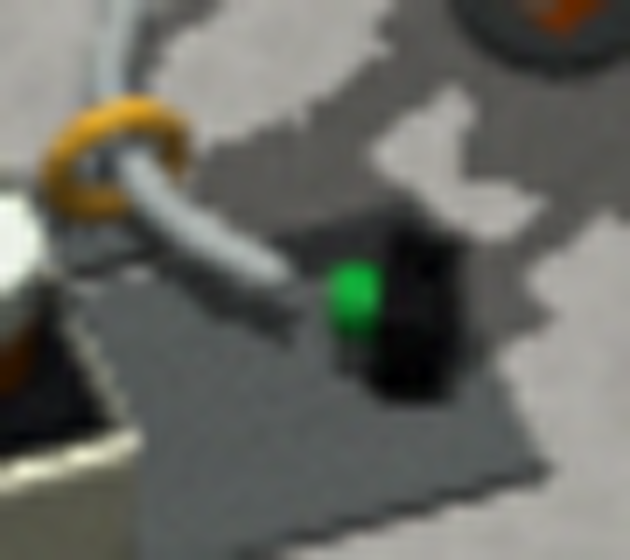

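Call:
step_arm(series=[[[-0.05,0,0,0,0,-0.01],[-0.05,0,0,0,0,-0.01],[-0.05,0,0,0,0,-0.01],[-0.05,0,0,0,0,-0.01],[-0.05,0,0,0,0,-0.01],[-0.05,0,0,0,0,-0.01],[0,0,0,0,0,0],[0,0,0,0,0,0],[0,0,0,0,0,0],[0,0,0,0,0,0]]])

```text
time_s: 15.75
tcp_pos: [561.6, 147.4, 113.4]
tool_rot: [3.142, -0.0, 1.915]
ft_force: [-0.3, 0.2, -2.5]
opening: 21.5
```

```bash
python3 look.py f; python3 - <<'E'
import cv2
s=cv2.imread('pics/s_f.png')
b=cv2.resize(s[262:302,278:323],None,fx=14,fy=14,interpolation=cv2.INTER_CUBIC)
cv2.imwrite('pics/e7.png',b)
E
```

```text
tcp [561.57 147.4  113.39] rot [ 3.1416 -0.      1.9147] F [-0.31  0.23 -2.51] M [ 0.061 -0.034  0.004] t 15.75
center off (carrier) [0.02 0.3 ] tip (carrier) [-17.65  38.41] hook z 0.5943454831307946 tip ang 0.8692943826162328
```

View pics/e7.png

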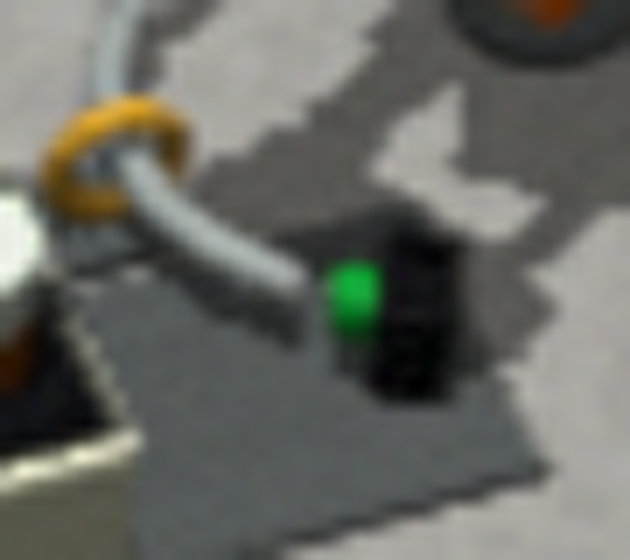

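Call:
step_arm(series=[[[-0.05,0,0,0,0,-0.01],[-0.05,0,0,0,0,-0.01],[-0.05,0,0,0,0,-0.01],[-0.05,0,0,0,0,-0.01],[0,0,0,0,0,0],[0,0,0,0,0,0],[0,0,0,0,0,0],[0,0,0,0,0,0],[0,0,0,0,0,0],[0,0,0,0,0,0]]])

```text
time_s: 17.1
tcp_pos: [562.3, 145.5, 113.4]
tool_rot: [3.142, 0.0, 1.955]
ft_force: [-0.2, 0.1, -2.9]
opening: 21.6
```

```bash
cat > st.py <<'E'
from h import *
F=[];M=[]
s=bot.sense();P=s['tcp_pos'];y=s['tool_rot'][2]-np.pi/2
F=s['ft_force'];M=s['wrist_torque']
a=y+np.radians(20);t=np.array([-np.sin(a),np.cos(a)])
print('tipang',a+np.radians(10.1),'F',F.round(2),'Ftan',-(F[:2]@t),'M',M.round(3),'P',P.round(2),'open',s['opening'],s['time_s'])
E
python3 st.py
```

```text
tipang 0.9093271545494374 F [-0.17  0.08 -2.94] Ftan -0.17406567052316047 M [ 0.008 -0.075 -0.04 ] P [562.28 145.49 113.4 ] open 21.611077130594015 17.1
```

No contact yet; on in 1 mm pieces.

Call:
step_arm(series=[[[-0.05,0,0,0,0,-0.01],[-0.05,0,0,0,0,-0.01],[0,0,0,0,0,0],[0,0,0,0,0,0],[0,0,0,0,0,0],[0,0,0,0,0,0],[0,0,0,0,0,0],[0,0,0,0,0,0],[0,0,0,0,0,0],[0,0,0,0,0,0]]])

```text
time_s: 18.35
tcp_pos: [562.7, 144.6, 113.4]
tool_rot: [3.142, 0.0, 1.975]
ft_force: [0.2, -0.2, -2.2]
opening: 21.6
```

```bash
python3 st.py
```

```text
tipang 0.9292449303128499 F [ 0.21 -0.17 -2.17] Ftan 0.27031743318851914 M [-0.076 -0.101  0.012] P [562.67 144.56 113.4 ] open 21.60143378817233 18.35
```

Call:
step_arm(series=[[[-0.05,0,0,0,0,-0.01],[-0.05,0,0,0,0,-0.01],[0,0,0,0,0,0],[0,0,0,0,0,0],[0,0,0,0,0,0],[0,0,0,0,0,0],[0,0,0,0,0,0],[0,0,0,0,0,0],[0,0,0,0,0,0],[0,0,0,0,0,0]]])

```text
time_s: 19.6
tcp_pos: [563.1, 143.7, 113.4]
tool_rot: [3.142, 0.0, 1.995]
ft_force: [-0.3, 0.3, -2.5]
opening: 21.6
```

```bash
python3 st.py;python3 look.py g; python3 - <<'E'
import cv2
s=cv2.imread('pics/s_g.png')
b=cv2.resize(s[262:302,278:323],None,fx=14,fy=14,interpolation=cv2.INTER_CUBIC)
cv2.imwrite('pics/e8.png',b)
E
```

```text
tipang 0.949310823884501 F [-0.29  0.31 -2.46] Ftan -0.4253163999986139 M [-0.01  -0.089 -0.059] P [563.07 143.65 113.41] open 21.582331055262447 19.6
tcp [563.07 143.65 113.41] rot [3.1415 0.     1.9948] F [-0.29  0.31 -2.46] M [-0.01  -0.089 -0.059] t 19.6
center off (carrier) [0.02 0.26] tip (carrier) [-20.79  40.84] hook z 0.6094290812224585 tip ang 0.949310823884501
```

View pics/e8.png

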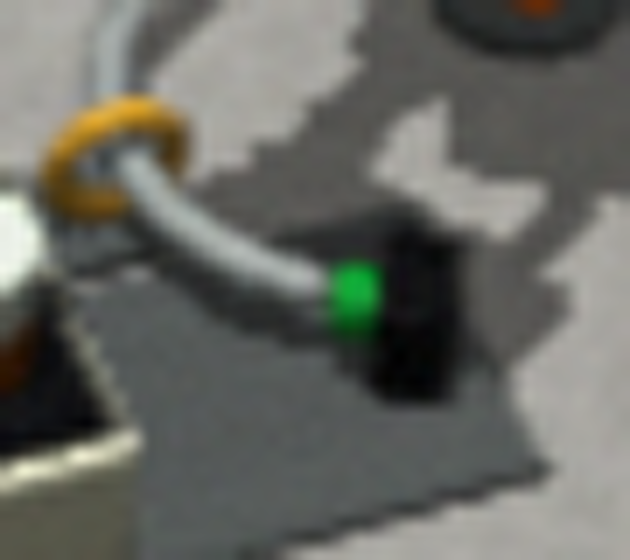

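Call:
step_arm(series=[[[-0.05,0,0,0,0,-0.01],[-0.05,0,0,0,0,-0.01],[0,0,0,0,0,0],[0,0,0,0,0,0],[0,0,0,0,0,0],[0,0,0,0,0,0],[0,0,0,0,0,0],[0,0,0,0,0,0],[0,0,0,0,0,0],[0,0,0,0,0,0]]])

```text
time_s: 20.95
tcp_pos: [563.5, 142.7, 113.4]
tool_rot: [3.142, -0.0, 2.015]
ft_force: [0.5, 0.2, -2.6]
opening: 21.8
```

```bash
python3 st.py
```

```text
tipang 0.9692751298679129 F [ 0.49  0.2  -2.59] Ftan 0.21243561920770584 M [-0.059 -0.132 -0.054] P [563.47 142.75 113.4 ] open 21.81951796247279 20.95
```

Call:
step_arm(series=[[[-0.05,0,0,0,0,-0.01],[-0.05,0,0,0,0,-0.01],[0,0,0,0,0,0],[0,0,0,0,0,0],[0,0,0,0,0,0],[0,0,0,0,0,0],[0,0,0,0,0,0],[0,0,0,0,0,0],[0,0,0,0,0,0],[0,0,0,0,0,0]]])

```text
time_s: 22.2
tcp_pos: [564.0, 141.8, 113.4]
tool_rot: [3.141, 0.0, 2.035]
ft_force: [1.3, -0.7, -3.1]
opening: 21.8
```

```bash
python3 st.py
```

```text
tipang 0.9892160783525713 F [ 1.27 -0.67 -3.14] Ftan 1.3882229974902078 M [-0.293 -0.426 -0.157] P [563.96 141.81 113.42] open 21.789128165151133 22.2
```

Call:
step_arm(series=[[[-0.05,0,0,0,0,-0.01],[-0.025,0,0,0,0,-0.005],[0,0,0,0,0,0],[0,0,0,0,0,0],[0,0,0,0,0,0],[0,0,0,0,0,0],[0,0,0,0,0,0],[0,0,0,0,0,0],[0,0,0,0,0,0],[0,0,0,0,0,0]]])

```text
time_s: 23.45
tcp_pos: [564.3, 141.2, 113.4]
tool_rot: [3.141, 0.0, 2.05]
ft_force: [2.6, -1.5, -2.4]
opening: 22.0
```

```bash
python3 st.py
```

```text
tipang 1.0042701853475997 F [ 2.63 -1.51 -2.38] Ftan 2.961506926475748 M [-0.456 -0.707 -0.237] P [564.32 141.15 113.43] open 21.969783810084394 23.45
```

Call:
step_arm(series=[[[-0.05,0,0,0,0,-0.01],[-0.05,0,0,0,0,-0.01],[0,0,0,0,0,0],[0,0,0,0,0,0],[0,0,0,0,0,0],[0,0,0,0,0,0],[0,0,0,0,0,0],[0,0,0,0,0,0],[0,0,0,0,0,0],[0,0,0,0,0,0]]])

```text
time_s: 24.7
tcp_pos: [564.8, 140.3, 113.4]
tool_rot: [3.141, 0.0, 2.07]
ft_force: [4.7, -2.7, -3.6]
opening: 22.4
```

```bash
python3 st.py
```

```text
tipang 1.024240020788006 F [ 4.66 -2.68 -3.61] Ftan 5.2649068944177975 M [-0.665 -1.142 -0.424] P [564.84 140.29 113.44] open 22.440862794357756 24.7
```

Call:
step_arm(series=[[[-0.05,0,0,0,0,-0.01],[-0.05,0,0,0,0,-0.01],[0,0,0,0,0,0],[0,0,0,0,0,0],[0,0,0,0,0,0],[0,0,0,0,0,0],[0,0,0,0,0,0],[0,0,0,0,0,0],[0,0,0,0,0,0],[0,0,0,0,0,0]]])

```text
time_s: 25.95
tcp_pos: [565.7, 139.1, 113.4]
tool_rot: [3.141, 0.0, 2.089]
ft_force: [5.1, -2.3, -3.8]
opening: 22.0
```

```bash
python3 st.py; python3 look.py h; python3 - <<'E'
import cv2
s=cv2.imread('pics/s_h.png')
b=cv2.resize(s[245:305,278:338],None,fx=10,fy=10,interpolation=cv2.INTER_CUBIC)
cv2.imwrite('pics/e9.png',b)
E
```

```text
tipang 1.0438065103226906 F [ 5.08 -2.34 -3.84] Ftan 5.384721348826702 M [-0.731 -1.312 -0.55 ] P [565.66 139.15 113.45] open 21.951334471747046 25.95
tcp [565.66 139.15 113.45] rot [3.1409e+00 5.0000e-04 2.0893e+00] F [ 5.08 -2.34 -3.84] M [-0.731 -1.312 -0.55 ] t 25.95
center off (carrier) [0.52 0.05] tip (carrier) [-24.26  43.2 ] hook z 0.6478710039846192 tip ang 1.0438065103226906
```

View pics/e9.png

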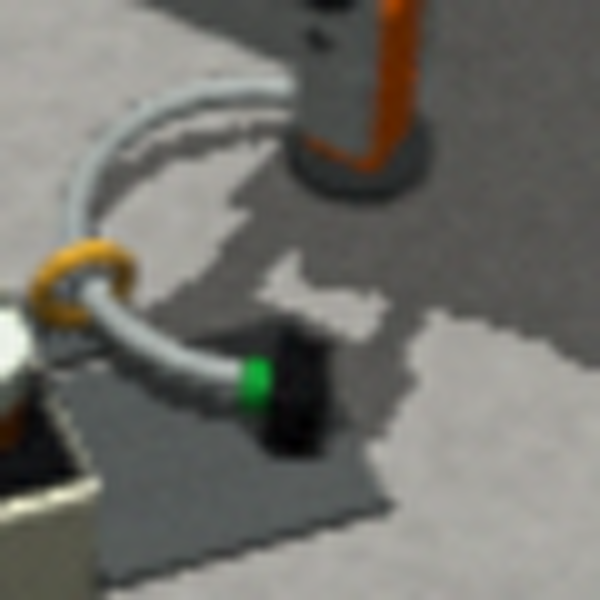

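Call:
step_arm(series=[[[-0.05,0,0,0,0,-0.01],[-0.05,0,0,0,0,-0.01],[0,0,0,0,0,0],[0,0,0,0,0,0],[0,0,0,0,0,0],[0,0,0,0,0,0],[0,0,0,0,0,0],[0,0,0,0,0,0],[0,0,0,0,0,0],[0,0,0,0,0,0]]])

```text
time_s: 27.3
tcp_pos: [566.5, 138.0, 113.5]
tool_rot: [3.141, 0.001, 2.109]
ft_force: [5.9, -3.0, -4.5]
opening: 21.8
```

```bash
python3 st.py
```

```text
tipang 1.0632386932526445 F [ 5.9  -3.04 -4.45] Ftan 6.4919074377549135 M [-0.897 -1.54  -0.549] P [566.5  138.04 113.5 ] open 21.83576141811853 27.3
```

```bash
python3 look.py i; python3 - <<'E'
import cv2
s=cv2.imread('pics/s_i.png');t=cv2.imread('pics/t_i.png')
b=cv2.resize(s[250:300,280:325],None,fx=10,fy=10,interpolation=cv2.INTER_CUBIC)
a=cv2.resize(t[155:205,200:235],None,fx=10,fy=10,interpolation=cv2.INTER_CUBIC)
cv2.imwrite('pics/e10.png',cv2.hconcat([a,b]))
E
```

```text
tcp [566.5  138.04 113.5 ] rot [3.1405e+00 9.0000e-04 2.1087e+00] F [ 5.9  -3.04 -4.45] M [-0.897 -1.54  -0.549] t 27.3
center off (carrier) [ 0.91 -0.16] tip (carrier) [-24.71  43.47] hook z 0.697179581204665 tip ang 1.0632386932526445
```

View pics/e10.png

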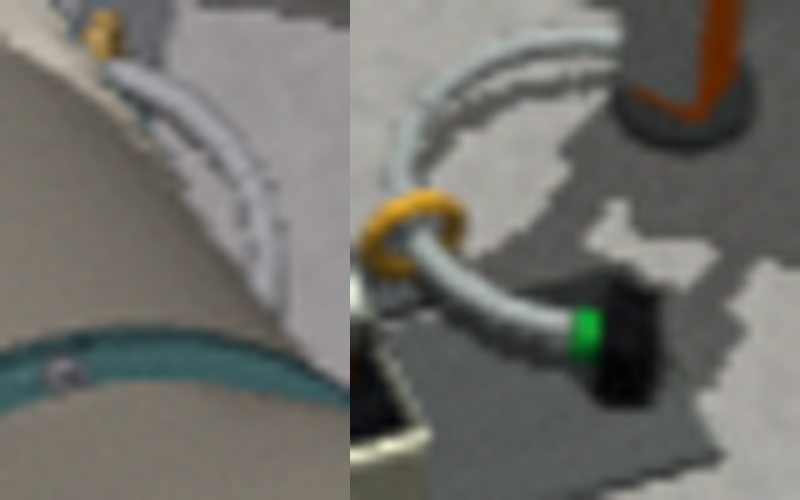

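View pics/l_i.png

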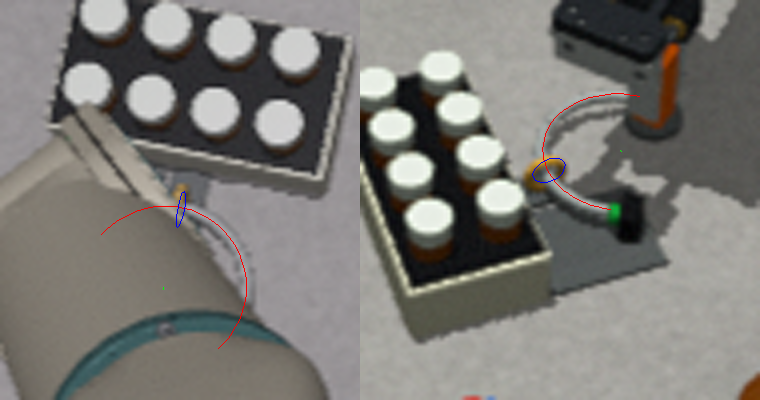

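Call:
step_arm(series=[[[-0.05,0,0,0,0,-0.01],[-0.05,0,0,0,0,-0.01],[0,0,0,0,0,0],[0,0,0,0,0,0],[0,0,0,0,0,0],[0,0,0,0,0,0],[0,0,0,0,0,0],[0,0,0,0,0,0],[0,0,0,0,0,0],[0,0,0,0,0,0]]])

```text
time_s: 28.65
tcp_pos: [567.4, 137.0, 113.5]
tool_rot: [3.14, 0.001, 2.128]
ft_force: [7.2, -3.0, -4.6]
opening: 21.8
```

```bash
python3 st.py
```

```text
tipang 1.0827240508375444 F [ 7.21 -2.96 -4.63] Ftan 7.5063593532602395 M [-1.009 -1.61  -0.709] P [567.37 136.96 113.53] open 21.785238945647514 28.65
```

Call:
step_arm(series=[[[-0.05,0,0,0,0,-0.01],[-0.05,0,0,0,0,-0.01],[0,0,0,0,0,0],[0,0,0,0,0,0],[0,0,0,0,0,0],[0,0,0,0,0,0],[0,0,0,0,0,0],[0,0,0,0,0,0],[0,0,0,0,0,0],[0,0,0,0,0,0]]])

```text
time_s: 29.9
tcp_pos: [568.3, 135.9, 113.6]
tool_rot: [3.14, 0.002, 2.148]
ft_force: [6.6, -3.3, -5.0]
opening: 21.7
```

```bash
python3 st.py
```

```text
tipang 1.1022593628896031 F [ 6.59 -3.35 -5.03] Ftan 7.279164869081394 M [-1.06  -1.819 -0.745] P [568.26 135.92 113.55] open 21.651367437597 29.9
```

```bash
python3 look.py j; python3 - <<'E'
import cv2
s=cv2.imread('pics/s_j.png');g=cv2.imread('pics/s_g.png')
f=lambda s:cv2.resize(s[240:300,280:330],None,fx=8,fy=8,interpolation=cv2.INTER_CUBIC)
cv2.imwrite('pics/e11.png',cv2.hconcat([f(g),f(s)]))
E
```

```text
tcp [568.26 135.92 113.55] rot [3.1397e+00 1.8000e-03 2.1477e+00] F [ 6.59 -3.35 -5.03] M [-1.06  -1.819 -0.745] t 29.9
center off (carrier) [ 1.71 -0.48] tip (carrier) [-25.63  44.07] hook z 0.7543817601381448 tip ang 1.1022593628896031
```

View pics/e11.png

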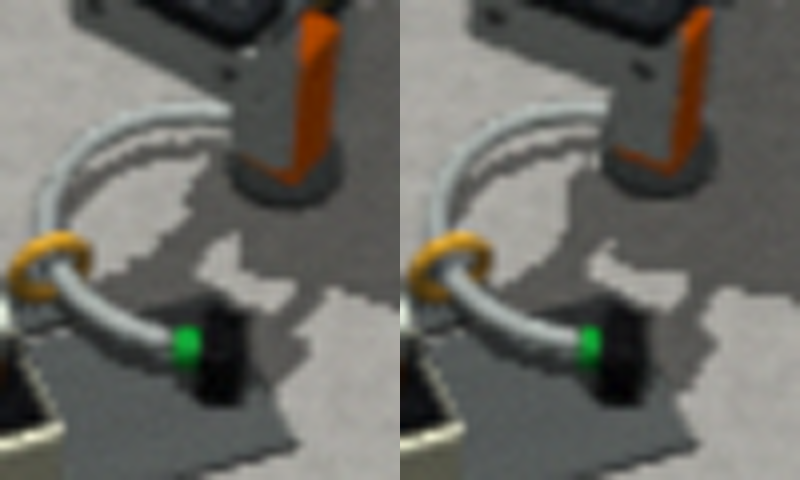

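Call:
step_arm(series=[[[0.024,-0.008,0,0,0,0],[0.024,-0.008,0,0,0,0],[0,0,0,0,0,0],[0,0,0,0,0,0],[0,0,0,0,0,0],[0,0,0,0,0,0],[0,0,0,0,0,0],[0,0,0,0,0,0],[0,0,0,0,0,0],[0,0,0,0,0,0]]])

```text
time_s: 31.25
tcp_pos: [568.0, 136.1, 113.5]
tool_rot: [3.14, 0.002, 2.148]
ft_force: [8.2, -4.3, -5.2]
opening: 21.7
```

```bash
python3 st.py
```

```text
tipang 1.102061390578556 F [ 8.25 -4.28 -5.25] Ftan 9.16768030616286 M [-1.136 -1.838 -0.767] P [568.01 136.11 113.55] open 21.655812391463417 31.25
```

Call:
step_arm(series=[[[0.024,-0.008,0,0,0,0],[0.024,-0.008,0,0,0,0],[0,0,0,0,0,0],[0,0,0,0,0,0],[0,0,0,0,0,0],[0,0,0,0,0,0],[0,0,0,0,0,0],[0,0,0,0,0,0],[0,0,0,0,0,0],[0,0,0,0,0,0]]])

```text
time_s: 32.5
tcp_pos: [567.8, 136.3, 113.6]
tool_rot: [3.139, 0.002, 2.147]
ft_force: [7.8, -3.9, -5.9]
opening: 22.1
```

```bash
python3 st.py; python3 -c "
from h import *
for i in range(4):
    bot.capture('scene'); s=bot.sense(); print(s['ft_force'].round(2),s['wrist_torque'].round(3))"
```

```text
tipang 1.1017224811892639 F [ 7.85 -3.88 -5.88] Ftan 8.602517250825597 M [-1.174 -1.981 -0.863] P [567.81 136.31 113.57] open 22.0744142246931 32.5
[ 8.36 -4.26 -5.12] [-1.196 -2.    -0.828]
[ 8.58 -3.47 -4.68] [-1.175 -1.95  -0.845]
[ 9.22 -3.86 -6.45] [-1.151 -1.921 -0.863]
[ 7.95 -4.45 -5.38] [-1.185 -1.96  -0.826]
```

```bash
python3 look.py k; python3 - <<'E'
from m1 import *
for k in 'efghijk':
    s=cv2.imread(f'pics/s_{k}.png').astype(int)
    # greenness weighted column profile
    g=np.clip(s[:,:,1]-np.maximum(s[:,:,0],s[:,:,2]),0,None)[274:292,296:312]
    print(k,g.sum(),cen(sub(cv2.inRange(hsv(s.astype(np.uint8)),(45,80,40),(85,255,255)),(296,272,314,294))))
s=cv2.imread('pics/s_k.png')
cv2.imwrite('pics/e12.png',cv2.resize(s[240:300,280:330],None,fx=10,fy=10,interpolation=cv2.INTER_CUBIC))
E
```

```text
tcp [567.79 136.31 113.56] rot [3.1393e+00 2.2000e-03 2.1472e+00] F [ 7.95 -4.45 -5.38] M [-1.185 -1.96  -0.826] t 32.7
center off (carrier) [ 1.19 -0.2 ] tip (carrier) [-26.13  44.33] hook z 0.7550404229284737 tip ang 1.1017352467563029
e 1670 (np.float64(302.82608695652175), np.float64(282.7826086956522), 23)
f 1678 (np.float64(302.88), np.float64(282.68), 25)
g 1672 (np.float64(302.84615384615387), np.float64(282.96153846153845), 26)
h 1435 (np.float64(303.27272727272725), np.float64(282.8636363636364), 22)
i 1404 (np.float64(303.1904761904762), np.float64(282.85714285714283), 21)
j 1346 (np.float64(303.1904761904762), np.float64(282.95238095238096), 21)
k 1323 (np.float64(303.25), np.float64(282.7), 20)
```

View pics/e12.png

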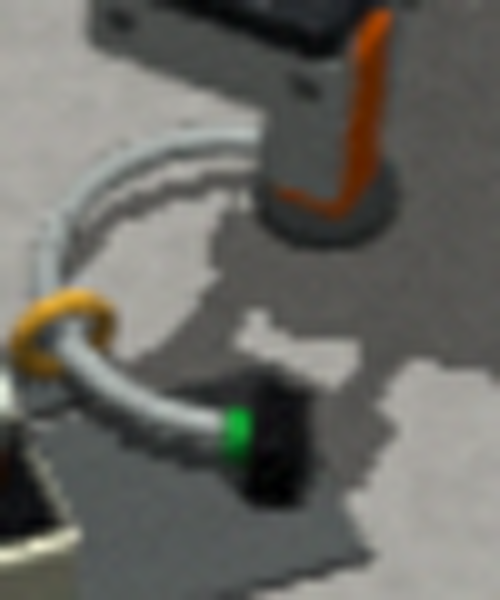

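Call:
step_arm(series=[[[0.019,-0.006,0,0,0,0],[0.019,-0.006,0,0,0,0],[0,0,0,0,0,0],[0,0,0,0,0,0],[0,0,0,0,0,0],[0,0,0,0,0,0],[0,0,0,0,0,0],[0,0,0,0,0,0],[0,0,0,0,0,0],[0,0,0,0,0,0]]])

```text
time_s: 34.05
tcp_pos: [567.6, 136.4, 113.6]
tool_rot: [3.139, 0.002, 2.147]
ft_force: [9.7, -4.2, -5.2]
opening: 21.8
```

```bash
python3 look.py l;python3 st.py; python3 -c "
from m1 import *
F=[]
for i in range(4):
    im=bot.capture('scene'); s=bot.sense(); F.append(s['ft_force']);print(s['wrist_torque'].round(3))
print(np.mean(F,0))
s=im[:,:,::-1].astype(int);g=np.clip(s[:,:,1]-np.maximum(s[:,:,0],s[:,:,2]),0,None)[274:292,296:312];print(g.sum())
"
```

```text
tcp [567.63 136.45 113.58] rot [3.1391e+00 2.4000e-03 2.1469e+00] F [ 9.66 -4.19 -5.16] M [-1.325 -2.028 -0.886] t 34.05
center off (carrier) [ 1.01 -0.11] tip (carrier) [-26.29  44.43] hook z 0.7838872269636994 tip ang 1.1014895638944389
tipang 1.101472823146841 F [ 8.04 -3.45 -5.16] Ftan 8.496846259583739 M [-1.237 -2.013 -0.805] P [567.6  136.43 113.56] open 21.985165664723567 34.15
[-1.183 -2.016 -0.857]
[-1.293 -2.024 -0.887]
[-1.242 -1.985 -0.944]
[-1.201 -2.053 -0.891]
[ 8.87773294 -4.13564154 -5.74966648]
1312
```

Call:
step_arm(series=[[[-0.067,0.022,0,0,0,0],[-0.067,0.022,0,0,0,0],[0.15,0.002,0,0,0,0.03],[0.15,0.002,0,0,0,0.03],[0.2,0.004,0,0,0,0.04],[0.25,0.006,0,0,0,0.05],[0.25,0.006,0,0,0,0.05],[0.25,0.006,0,0,0,0.05],[0,0,0,0,0,0],[0,0,0,0,0,0]]])

```text
time_s: 35.6
tcp_pos: [560.1, 148.9, 113.1]
tool_rot: [-3.14, -0.001, 1.902]
ft_force: [-0.4, -0.6, -3.3]
opening: 21.9
```

```bash
python3 look.py m; python3 - <<'E'
from m1 import *
s=cv2.imread('pics/s_m.png');t=cv2.imread('pics/t_m.png')
b=cv2.resize(s[245:300,278:328],None,fx=8,fy=8,interpolation=cv2.INTER_CUBIC)
a=cv2.resize(t[155:210,190:240],None,fx=8,fy=8,interpolation=cv2.INTER_CUBIC)
cv2.imwrite('pics/e13.png',cv2.hconcat([a,b]))
E
```

```text
tcp [560.07 148.86 113.15] rot [-3.1398e+00 -1.0000e-03  1.9022e+00] F [-0.42 -0.57 -3.27] M [-0.027 -0.104 -0.029] t 35.6
center off (carrier) [-1.41  0.92] tip (carrier) [-18.6   38.63] hook z 0.3455199629486856 tip ang 0.856703203291424
```

View pics/e13.png

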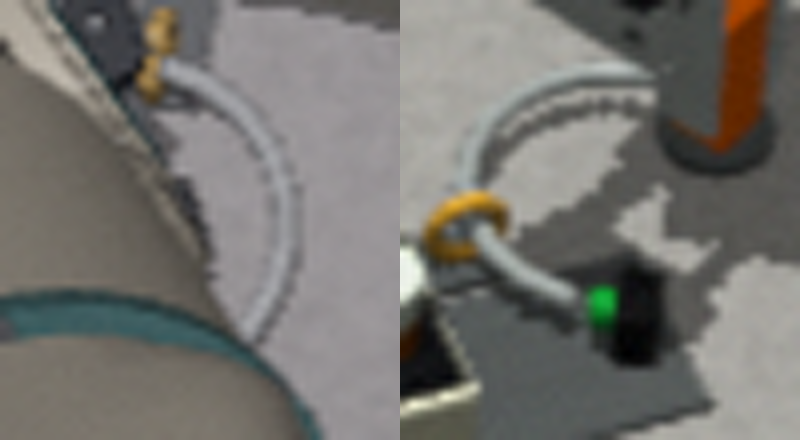

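View pics/l_m.png

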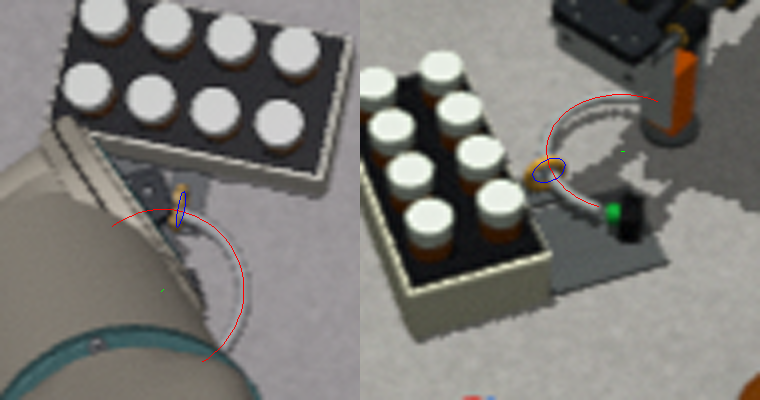

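```bash
python3 - <<'E'
from ov import *
from scipy.optimize import least_squares
Q=np.array([(175,70),(210,88),(245,120),(270,155),(285,195),(286,235),(278,280),(260,322)])
P=np.array([onplane('top',190+x/8-.5,155+y/8-.5,16.3)[:2] for x,y in Q])
r=least_squares(lambda c:np.hypot(*(P-c).T)-50,[608,164]);print('top',r.x,r.fun.round(1))
Q=np.array([(468,185),(470,155),(482,125),(505,98),(540,78),(580,68),(630,71),(500,252),(530,278),(560,292)])
P=np.array([onplane('scene',278+(x-400)/8-.5,245+y/8-.5,16.3)[:2] for x,y in Q])
r=least_squares(lambda c:np.hypot(*(P-c).T)-50,[608,164]);print('scene',r.x,r.fun.round(1))
E
```

```text
top [605.21057549 164.84513734] [ 0.8  0.2 -0.6 -0.3  0.2 -0.4 -0.1  0.8]
scene [608.36687454 164.05850206] [-1.2 -0.8  0.   1.   1.2  0.8 -1.4 -0.6  0.7  1. ]
```

Call:
step_arm(series=[[[-0.05,0.14,0,0,0,0],[-0.05,0.14,0,0,0,0],[0.15,0.002,0,0,0,0.03],[0.15,0.002,0,0,0,0.03],[0.15,0.002,0,0,0,0.03],[0.15,0.002,0,0,0,0.03],[0.15,0.002,0,0,0,0.03],[0,0,0.03,0,0,0],[0,0,0,0,0,0],[0,0,0,0,0,0]]])

```text
time_s: 36.95
tcp_pos: [562.4, 155.2, 113.1]
tool_rot: [3.141, -0.0, 1.75]
ft_force: [-1.0, 0.7, -2.3]
opening: 21.4
```

```bash
python3 look.py n; python3 - <<'E'
from m1 import *
s=cv2.imread('pics/s_n.png');t=cv2.imread('pics/t_n.png')
b=cv2.resize(s[245:300,278:328],None,fx=8,fy=8,interpolation=cv2.INTER_CUBIC)
a=cv2.resize(t[155:210,190:240],None,fx=8,fy=8,interpolation=cv2.INTER_CUBIC)
cv2.imwrite('pics/e14.png',cv2.hconcat([a,b]))
E
```

```text
tcp [562.41 155.2  113.12] rot [ 3.1415 -0.      1.7497] F [-1.01  0.72 -2.28] M [ 0.039 -0.057 -0.036] t 36.95
center off (carrier) [2.97 0.67] tip (carrier) [-8.88 32.95] hook z 0.32396661275947736 tip ang 0.7042799682693911
```

View pics/e14.png

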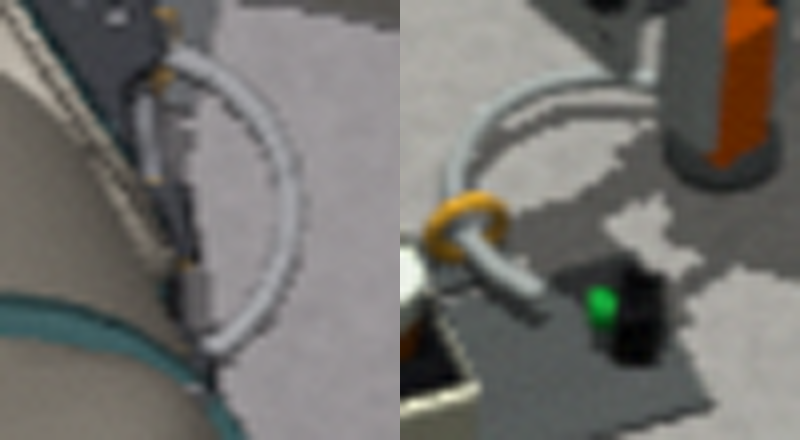

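Call:
step_arm(series=[[[0,0,0,0,0,0],[0,0,0,0,0,0],[0,0,0,0,0,0],[0,0,0,0,0,0],[0,0,0,0,0,0],[0,0,0,0,0,0],[0,0,0,0,0,0],[0,0,0,0,0,0],[0,0,0,0,0,0],[0,0,0,0,0,0]]], fingers=5)

```text
time_s: 38.3
tcp_pos: [562.4, 155.3, 113.1]
tool_rot: [3.142, 0.0, 1.75]
ft_force: [0.1, -0.3, -0.4]
opening: 50.2
```

Call:
step_arm(series=[[[0,0,-0.5,0,0,0],[0,0,-1,0,0,0],[0,0,-1,0,0,0],[0,0,-2,0,0,0],[0,0,-2,0,0,0],[0,0,-2,0,0,0],[0,0,-3,0,0,0],[0,0,-3,0,0,0],[0,0,-3,0,0,0],[0,0,0,0,0,0]]])

```text
time_s: 39.55
tcp_pos: [563.4, 155.7, 291.0]
tool_rot: [3.136, -0.001, 1.75]
ft_force: [0.3, 0.2, -0.7]
opening: 50.1
```

Call:
step_arm(series=[[[-2,-4,0,0,0,0],[-2,-4,0,0,0,0],[-2,-4,0,0,0,0],[-2,-4,0,0,0,0],[-2,-4,0,0,0,0],[-2,-2,0,0,0,0],[-2,0,0,0,0,0],[-2,0,0,0,0,0],[0,0,0,0,0,0],[0,0,0,0,0,0]]])

```text
time_s: 40.8
tcp_pos: [373.9, -40.7, 287.8]
tool_rot: [-3.141, -0.001, 1.75]
ft_force: [0.7, 0.6, -0.3]
opening: 50.0
```

```bash
python3 look.py o; python3 - <<'E'
from m1 import *
s=cv2.imread('pics/s_o.png');t=cv2.imread('pics/t_o.png')
b=cv2.resize(s[240:300,275:335],None,fx=6.6,fy=6.6,interpolation=cv2.INTER_CUBIC)
a=cv2.resize(t[150:210,170:230],None,fx=6.6,fy=6.6,interpolation=cv2.INTER_CUBIC)
cv2.imwrite('pics/e15.png',cv2.hconcat([a,b]))
E
```

```text
tcp [373.91 -40.71 287.78] rot [-3.1408e+00 -6.0000e-04  1.7502e+00] F [ 0.69  0.56 -0.25] M [-0.046 -0.09   0.024] t 40.8
center off (carrier) [-148.27 -225.25] tip (carrier) [-160.13 -192.95] hook z 174.9796880579591 tip ang 0.704765168470649
```

View pics/e15.png

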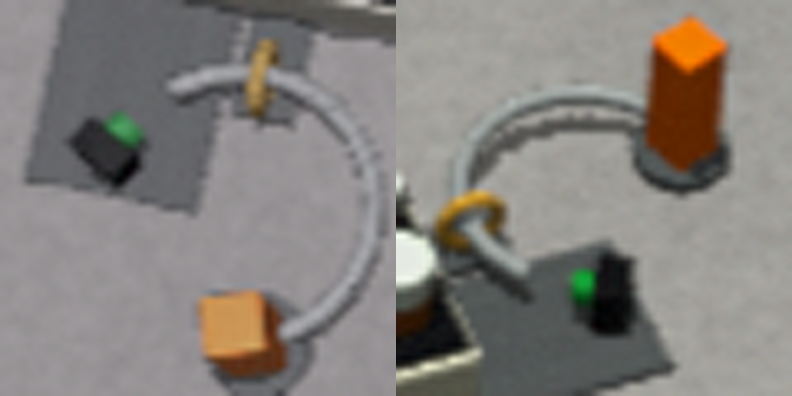

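View pics/s_o.png

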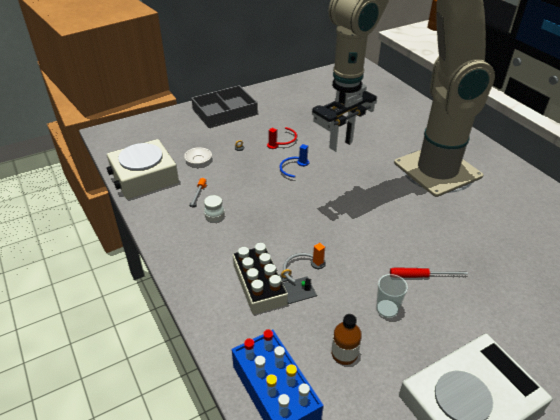

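```bash
python3 - <<'E'
from ov import *
from scipy.optimize import least_squares
Q=np.array([(215,77),(305,92),(340,122),(366,170),(372,215),(356,268),(325,308)])
f=lambda x,y:onplane('top',170+x/6.6-.5,150+y/6.6-.5,16)[:2]
P=np.array([f(*q) for q in Q])
r=least_squares(lambda c:np.hypot(*(P-c).T)-50,[608,164]);print(r.x,r.x-[608.6,164],r.fun.round(1))
e=f(168,90)-np.array([657.8,155.2]);a=np.radians(-10.1);print('tip end carrier y',-e[0]*np.sin(a)+e[1]*np.cos(a))
E
```

```text
[609.9111073  164.31663305] [1.3111073  0.31663305] [-0.3  0.1 -0.1  0.   0.4 -0.2 -0.3]
tip end carrier y 34.19019991329373
```

Arc centre is about 1.3 mm from turn_center, the tip about 30 mm past the eye, and nothing is touching the hook. I'm handing the job in.

```bash
python3 -c "
from rig import bot
print(bot.job_done())"
```

```text
the job is handed in; nothing more can be done
None
```

I took the orange hook by its grip, turned its bar through the carrier's eye about turn_center, and pressed the green button. I then backed off, let go, moved the arm clear and handed the job in after about 41 s of robot time.

**Press:** The wrist force reached about 9.8 N sideways and stayed at 9 N or more for over a second. The spring rate puts that at about 1.9 mm of button travel, and the green button showed less in the picture, which agrees. I had no direct reading of the button or of the hook–carrier force. With the extra vertical force at the wrist the total may have been 10 to 10.5 N.

**Final picture and fit:** The hook stands upright on the bench with its bar through the eye and its arc centre about 1.3 mm from turn_center. Its tip is about 30 mm past the eye and clear of the button, which has sprung out again. The fingers are open and well away. The bystanders in the scene picture look where they were at the start; I did not measure them.

**Disagreements:**
- The two cameras differ by 2 to 3 mm, so near the eye I compared the hook with the eye within the same picture.
- Force readings taken from the wrist force and from the wrist moments differed by up to about 1 N.
- While pressing, the hook's arc centre drifted about 3 mm. I corrected that before letting go.

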